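# Lengthen the parts tray and stow the long rail

## Task

Get the parts tray ready for the long rail and stow it: pull the tray's telescoping end out until its lock button clicks up through the hole, and slide the divider towards the bracket so that the long rail fits. Then lay the long rail gently down flat on the tray floor between the divider and the pulled-out end, lengthwise, leaving the bracket lying in its own compartment. Leave the shorter rail and everything else on the bench where it is.

Things in the scene. Friction and masses are not known exactly. Their poses are not given: they have to be found in the camera images.
- tray: Fixed aluminium parts tray. Origin on the bench under the middle of the closed tray; +x runs along it to the end that pulls out, +y across, z up. Floor top at 7 mm (4 mm on the pulled-out part). Inside width 90 mm, between two side tubes 20 mm wide, tops at 30 mm. Fixed end wall: inner face at x = -100, 10 mm thick, 37 mm high. Hole for the lock button: top of the +y tube, x = 80, y = 55 mm
- tray_end (a joint): How far the telescoping end is pulled out along the tray's +x, in m: 0 pushed in, 0.090 where the lock button meets its hole, 0.0915 hard stop. Needs about 4 N and stays where it is left; once the button is up it is locked (1.5 mm play each way)
- end_tab (a point): Middle of the upright pull tab on the telescoping end, 58 mm above the bench; axes as the tray. The tab: 10 mm thick along the tray's x, 60 mm wide, from 36 to 72 mm above the bench, standing on an end wall 130 mm wide, 36 mm high, of the same thickness. Its x in the tray frame is 105 mm + joint tray_end; the wall's inner face is at 100 mm + joint tray_end
- lock_button (a joint): Height of the spring lock button in m: 0 while held down inside the side tube, over 0.008 once it has clicked up through the hole by itself (no pressing); it then shows as a dark round pin 12 mm across, standing 6 mm above the tube
- divider (a joint): Position of the divider along the tray's +x, in m: 0 at its stop nearest the bracket, 0.075 at its other stop. Slides with about 2 N and stays where it is left
- divider_tab (a point): Middle of the divider's upright tab, 58 mm above the bench; axes as the tray. A white plate 8 mm thick along the tray's x, 86 mm wide, 40 mm high, with a central tab 50 mm wide up to 72 mm. Its x in the tray frame is -26 mm + joint divider. At first at least 55 mm from the end wall. At its stop (joint 0) the bracket has room and the pulled-out tray has 212 mm between divider and end wall
- long_rail_center (a point): Centre (10 mm above its underside) of the long aluminium rail: a straight dovetail bar 190 mm long (own x), 24 mm wide (y) and 20 mm high (z), 0.17 to 0.34 kg, lying on the bench, the same end for end
- short_rail_center (a point): Centre (10 mm above its underside) of the other rail, the same section but only 125 mm long (own x). Not needed: leave it
- bracket: Steel L bracket lying in the tray between the fixed end wall and the divider, 60 mm long (own x), 36 mm wide, plate 6 mm thick with a 30 mm high upright at its -x end. Origin at the centre of its underside. May be nudged along by the divider; stays in its compartment
- dropper_a: White dropper bottle, 34 mm across, 95 mm high, origin at the centre of its underside. Leave it
- dropper_b: A second such dropper bottle. Leave it
- petri: Closed pale, clear plastic dish, 94 mm across, 30 mm high, origin at the centre of its underside. Leave it
- objective_can: Bright steel can, 40 mm across, 80 mm high, origin at the centre of its underside. Leave it
- slide_box: Grey box for glass slides, 100 x 85 x 32 mm, origin at the centre of its underside. Leave it
Things that resemble listed ones, but are neither listed nor needed, are in the scene too. Leave any black or blue look-alike of the part that bears long_rail_center alone.

How it is judged:
At the end, for the whole second after the job is handed in: The telescoping end is out at its lock (over 85 mm) with the button up (over 7 mm); the long rail lies at rest, level within 4.5 degrees, lengthwise on the tray floor between divider and end, its centre under 24 mm high; the bracket lies flat in its own compartment (value of joint tray_end above 0.085 m and value of joint lock_button above 0.007 m and x of long_rail_center in the frame of tray between 0.06 and 0.108 m and y of long_rail_center in the frame of tray between -0.04 and 0.04 m and z of long_rail_center in the frame of tray below 0.024 m and angle between long_rail_center's own x axis and vertical between 1.49 and 1.65 rad and linear speed of long_rail below 0.01 m/s and x of bracket in the frame of tray above -0.1 m and x of bracket in the frame of divider_tab below -0.02 m and y of bracket in the frame of tray between -0.045 and 0.045 m and angle between bracket's own z axis and vertical below 0.15 rad); the robot touches nothing.
It fails at once if the long rail is dropped or thrown into the tray (faster than 0.6 m/s just above the tray floor) (linear speed of long_rail above 0.6 m/s and z of long_rail_center in the frame of tray below 0.05 m and x of long_rail_center in the frame of tray between -0.1 and 0.2 m and y of long_rail_center in the frame of tray between -0.065 and 0.065 m).
It fails at once if the shorter rail is moved more than 40 mm (distance of short_rail_center from where it was at the start of the episode above 0.04 m).
It fails at once if a bottle, dish, can or slide box is moved more than 40 mm (distance of any of dropper_a, dropper_b, petri, objective_can, slide_box from where it was at the start of the episode above 0.04 m).
It also fails if it takes over 58 s, if anything falls off the work surface, if the arm or the gripper's body presses on something with over 40 N, if the wrist force passes 120 N, or if a joint passes its speed limit or range.

## Robot

A 6-joint arm with a two-finger parallel gripper is mounted at the origin on the work surface. World frame = base frame: x ahead of the robot, y to its left, z up, the work surface at z = 0. Lengths are in m, angles in rad, forces in N, time in s.
With the tool pointing down it reaches from about 0.35 to 0.975 m from the base axis. Payload 4.9 kg.
Tool frame: the origin (TCP) lies at the very end of the fingers, on their centre line; the grasp point (between the pads) lies 19 mm behind it; z points along the fingers, x is the direction in which the jaws open and shut, and the axes are right-handed (so a half turn about z gives the same grasp; the last joint's range is limited). The gripper opens to 85 mm and grips with 20 to 120 N. Pads are 22 mm wide; open, the fingers measure 114 mm over their backs; the gripper's body (76 mm by 85 mm) begins 54 mm behind the grasp point. The pads swing forward as they close: fully open they stand 13 mm farther back than shut.
Start: joints at [1.204, 0.053, 1.613, -0, 1.476, -0.119], TCP at [0.153, 0.606, 0.231] pointing down, gripper open.
Joint ranges: [-3.01, 3.01], [-1.01, 2.22], [0.06, 2.58], [-1.02, 4.17], [0.09, 2.62], [-3.14, 3.14]. Speed limits (rad/s): [2.57, 2.57, 3.14, 3.14, 3.14, 3.14].

## Interface

Orientations are given as a rotation vector (axis times angle).
In Python, from station import monitor, imaging, ticket gives the robot as it stands.
- The arm moves only by the tool step_arm, never from a script. Its argument "targets" is one flat list of numbers, 4 for each row, row after row: the shift along the tool's x, y, z in m, then the turn about the tool's z in rad. In form: [tx, ty, tz, roll, tx, ty, tz, roll, ...]. A call has 1 to 12 rows; each row is the pose to reach, as a shift and turn from the pose measured when the call began, along the tool's axes at that moment; what a row does not reach only later rows make up. A row lasts 1/12 s, in which the tool goes at most 41.7 mm and 7.16 degrees, less where a joint would pass 70% of its speed; a pose out of reach is approached as far as the arm can. A call with a gripper value outside its range is refused whole. "grip" is the finger opening in m, from 0 to 0.0854, set as the call begins (left out, the last holds). The fingers move at their own pace and stop on an object; "force" is the grip in N (left out, the last holds). Time passes only in rows, so rows that repeat a pose let the fingers close. It gives the time, the measured TCP pose, the force and the opening at its end, in the units of the state.
- monitor.get_obs(): the state, without advancing time (a new reading comes with each control period).
- imaging.get_image(name): name is "scene" or "top"; returns a dict with "color" (384x512x3 uint8, red, green, blue), "depth" (384x512 float32, m along the optical axis (not along the pixel's ray), 0 where there is no reading), "fov_y" (degrees; the focal length in pixels is half the picture's height over the tangent of half this angle, whatever the lens; pixels are square), "cx", "cy" (the principal point, pixels), "R" (3x3) and "t" (3): a world point X has camera coordinates R X + t. Camera axes: x right, y down, z forward; pixel columns grow to the right and rows downward; lengths in m; the calibration is good to about 2 mm. A picture is of the moment at which its call begins.
- ticket.finish_job(): hands the job in, once; it reports no verdict.
Trained networks look in a picture, given as the dict that the camera call returned (one of the last four; its "shot" number tells which), for a name from the list of things; names that differ only in an ending like _2 or _b are one class to them, and where a whole thing is asked for, a point or a joint stands for the part that bears it (a point fixed in the world has none). Each returns a list of dicts, best first, with "score" (0 to 1); they miss things now and then, are a little off and sometimes report something else, mostly with a low value. They report only what shows in the picture. A call takes as long as a camera call. They do not tell look-alikes from the thing itself.
- imaging.search_frame(name, picture): "uv" ([column, row] in pixels, amid what is visible of it).
- imaging.mark_of(name, picture): "uv" ([column, row] in pixels: a listed point, or the origin of a listed thing).
The state is a dict: "t": time; "q": joint angles; "dq": joint speeds; "effort": joint torques, N m; "tool_pos": TCP position; "tool_rot": TCP orientation; "contact_force": force on the tool from outside, world axes, zero at the start; "wrist_torque": the same for the moment, N m; "opening": finger opening in m.
Only numpy, scipy, OpenCV 4.12 (cv2) and the standard library are available. Lean on these libraries where they do the work, as an engineer would, in place of code of your own. Each camera call takes 0.05 s, during which the arm holds its last target.

## Working session

There is one attempt and no reset: what is moved stays moved. The work goes in short steps, Python scripts to look and compute and a tool call to move; the robot and the scene stay as the last step left them, time stands still between calls to the robot, and variables do not carry over. Pictures are saved under pics/ and viewed, and the job is handed in when it is done.

Besides the shell and the picture viewer there is one more tool, called after "Call:" as name(argument=value, ...), one argument or row to a line, values as JSON. step_arm: Moves the arm, as the interface text tells. Its arguments: {"type":"object","properties":{"targets":{"type":"array","items":{"type":"number"}},"grip":{"type":"number"},"force":{"type":"number"}},"required":["targets"]}

```bash
mkdir -p pics; ls; cat > h.py <<'E'
import numpy as np, cv2, pickle
from station import monitor, imaging, ticket
def f(p): return p["color"].shape[0]/2/np.tan(np.radians(p["fov_y"])/2)
def ray(p,uv):
    F=f(p); d=np.array([(uv[0]-p["cx"])/F,(uv[1]-p["cy"])/F,1.]); R=np.array(p["R"]);t=np.array(p["t"])
    return -R.T@t, R.T@d
def atz(p,uv,z):
    o,d=ray(p,uv); return o+d*(z-o[2])/d[2]
def proj(p,X):
    c=np.array(p["R"])@X+np.array(p["t"]); return c[:2]/c[2]*f(p)+[p["cx"],p["cy"]]
def cloud(p):
    D=p["depth"];v,u=np.mgrid[:D.shape[0],:D.shape[1]];F=f(p)
    c=np.stack([(u-p["cx"])/F*D,(v-p["cy"])/F*D,D],-1)
    return (c-np.array(p["t"]))@np.array(p["R"])
E
python3 - <<'E'
from h import *
N=["tray","end_tab","divider_tab","long_rail_center","short_rail_center","bracket","dropper_a","petri","objective_can","slide_box","lock_button"]
for n in ["scene","top"]:
    p=imaging.get_image(n); pickle.dump(p,open(n+"0.pkl","wb"))
    cv2.imwrite(f"pics/{n}0.png",cv2.resize(p["color"][...,::-1],(800,600),interpolation=cv2.INTER_CUBIC))
    print(n,np.round(-np.array(p["R"]).T@p["t"],3),p["fov_y"])
    for k in N:
        try: r=imaging.mark_of(k,p)
        except Exception as e: print(k,e);continue
        print(k,[(np.round(x["uv"]).tolist(),round(x["score"],2)) for x in r[:4]])
s=monitor.get_obs();print(s)
E
```

```text
pics
scene [1.136 0.435 0.828] 46.686420681021275
tray [([255.0, 211.0], 0.8)]
end_tab [([256.0, 212.0], 0.72), ([217.0, 181.0], 0.63), ([142.0, 156.0], 0.35)]
divider_tab [([242.0, 189.0], 0.62)]
long_rail_center [([349.0, 270.0], 0.89), ([390.0, 215.0], 0.72), ([253.0, 138.0], 0.61), ([398.0, 302.0], 0.48)]
short_rail_center [([398.0, 304.0], 0.93), ([150.0, 267.0], 0.62)]
bracket [([285.0, 211.0], 0.67), ([104.0, 182.0], 0.22)]
dropper_a [([199.0, 285.0], 0.69), ([148.0, 266.0], 0.56)]
petri [([241.0, 328.0], 0.83)]
objective_can [([145.0, 161.0], 0.83), ([200.0, 289.0], 0.28)]
slide_box [([106.0, 178.0], 0.67)]
lock_button it knows: bracket, divider_tab, dropper, end_tab, long_rail_center, objective_can, petri, short_rail_center, slide_box, tray
top [ 0.34  -0.055  1.175] 53.08210156239085
tray [([257.0, 212.0], 0.77)]
end_tab [([291.0, 198.0], 0.51)]
divider_tab [([270.0, 206.0], 0.6)]
long_rail_center [([160.0, 197.0], 0.91), ([317.0, 285.0], 0.78), ([163.0, 273.0], 0.63), ([380.0, 198.0], 0.36)]
short_rail_center [([126.0, 192.0], 0.6)]
bracket [([236.0, 218.0], 0.76), ([198.0
[... 269 characters left out ...]
e_can, petri, short_rail_center, slide_box, tray
{'t': 1.1, 'q': array([ 1.20401281e+00,  5.26948796e-02,  1.61288575e+00,  2.64165174e-05,
        1.47599353e+00, -1.18980610e-01]), 'dq': array([-0.00050683,  0.0002304 ,  0.00226648,  0.0003251 , -0.00028504,
        0.00164132]), 'effort': array([ 3.48236119e-05, -3.93700540e+01, -3.70461953e+01, -1.54478612e-04,
        6.41064162e-04, -1.56315929e-05]), 'tool_pos': array([0.15327368, 0.60590406, 0.23131528]), 'tool_rot': array([-2.47892521e+00, -1.92985303e+00, -3.55268541e-06]), 'contact_force': array([-0.48373855, -0.0812065 , -0.66770554]), 'wrist_torque': array([-0.00845761, -0.04365197, -0.04889295]), 'opening': 0.08558634650807923}
```

View pics/scene0.png

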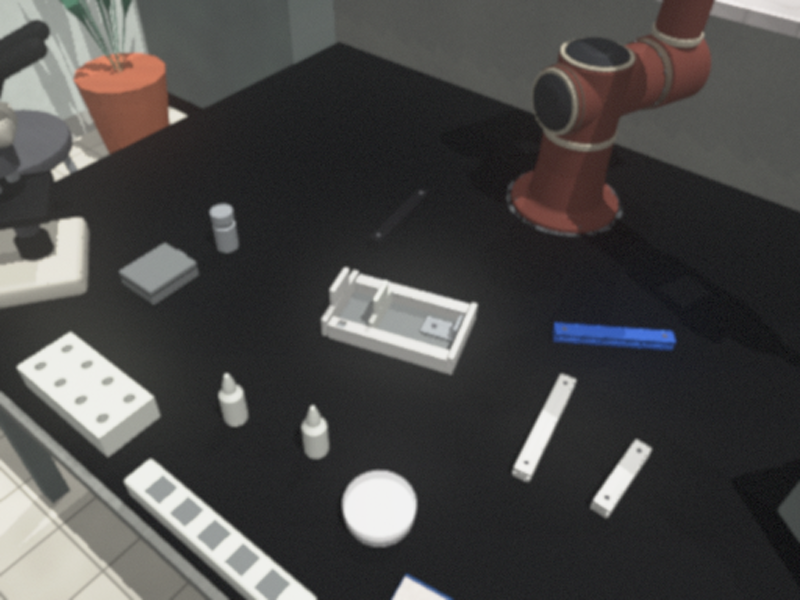

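View pics/top0.png

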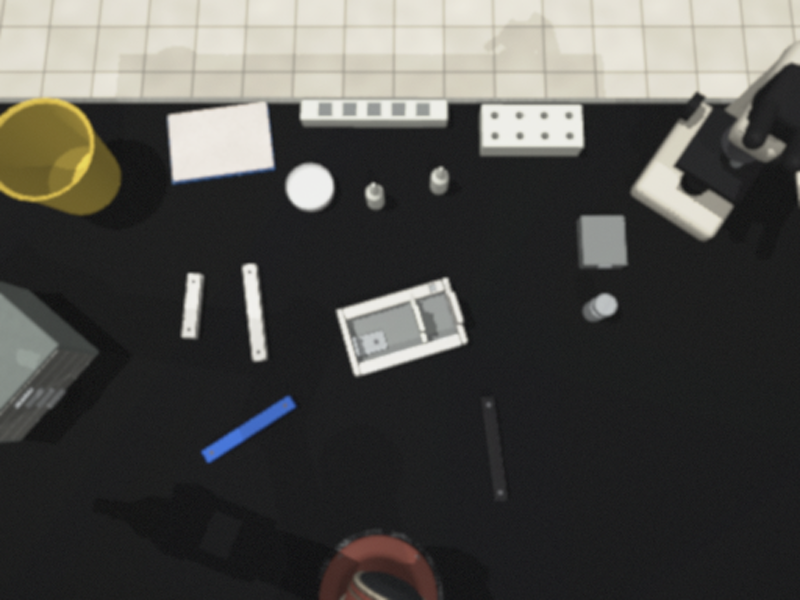

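The top view shows the tray at about (400,327), with its pull end on the right and the bracket on the left (375,342). The long white rail is at (255,312), the short one at (192,305). The blue (248,428) and black (495,448) bars are look-alikes. Next I'll measure them.

```bash
python3 - <<'E'
from h import *
p=pickle.load(open("top0.pkl","rb")); s=pickle.load(open("scene0.pkl","rb"))
C=cloud(p); z=C[...,2]
c=p["color"].astype(int)
print("corner y:",[np.round(atz(p,uv,0),2).tolist() for uv in [(0,0),(511,0),(0,383),(511,383)]])
def obj(uv,rad,lo,hi,name):
    v,u=np.mgrid[:384,:512]
    m=(abs(u-uv[0])<rad)&(abs(v-uv[1])<rad)&(z>lo)&(z<hi)&(p["depth"]>0)&(c.min(-1)>70)
    n,l=cv2.connectedComponents(m.astype(np.uint8))
    k=np.bincount(l[m]).argmax(); m=l==k
    P=C[m]; r=cv2.minAreaRect(P[:,:2].astype(np.float32)*1000)
    print(name,m.sum(),"rect",np.round(r[0],1),np.round(r[1],1),round(r[2],1),"zmed",np.round(np.median(P[:,2]),4))
    return P
obj((160,197),45,0.008,0.04,"long")
obj((122,195),30,0.008,0.04,"short")
P=obj((257,212),60,0.022,0.045,"tray tops")
P=obj((257,212),60,0.05,0.09,"tabs")
for n in ["top","scene"]:
    q=p if n=="top" else s
    x0,y0,w,h=(205,165,105,85) if n=="top" else (195,160,125,90)
    cv2.imwrite(f"pics/{n}_tray.png",cv2.resize(q["color"][y0:y0+h,x0:x0+w,::-1],None,fx=6.4,fy=6.4,interpolation=cv2.INTER_CUBIC))
E
```

```text
corner y: [[1.22, 0.85, 0.0], [1.21, -0.9, 0.0], [-0.01, 0.69, 0.0], [0.0, -0.76, 0.0]]
long 522 rect [525.  247.1] [189.8  25.8] 9.1 zmed 0.0206
short 368 rect [536.1 370.2] [ 27.1 124.6] 88.8 zmed 0.0201
tray tops 1248 rect [495.5 -41.1] [130.5 222.1] 16.9 zmed 0.0316
tabs 85 rect [ 525.1 -142.8] [57.5 10.3] 16.9 zmed 0.0719
```

View pics/top_tray.png

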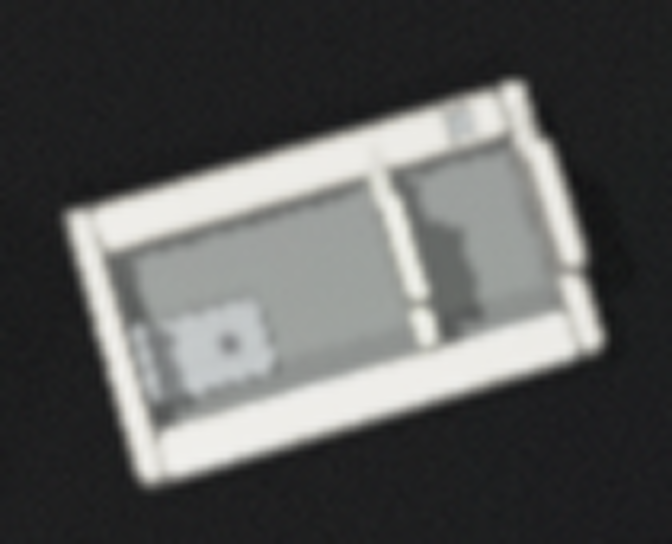

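View pics/scene_tray.png

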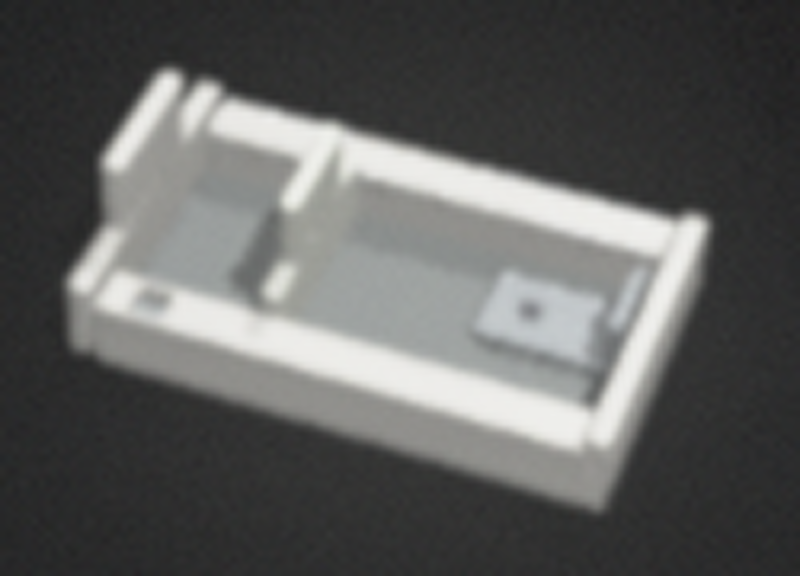

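```bash
cat >> h.py <<'E'
import json
from scipy.spatial.transform import Rotation as Ro
def TP(): return json.load(open("tray.json"))
def tray_ax():
    o,a=TP(); a=np.radians(a); return np.array(o),np.array([np.cos(a),np.sin(a)]),np.array([-np.sin(a),np.cos(a)])
def w2t(P):
    o,ex,ey=tray_ax(); d=np.asarray(P)[...,:2]-o; return np.stack([d@ex,d@ey],-1)
def t2w(x,y):
    o,ex,ey=tray_ax(); return o+x*ex+y*ey
def rel(pos,yawdeg):
    "shift in tool axes & roll to reach pos with tool-x at yaw (mod 180), tool down"
    s=monitor.get_obs(); R=Ro.from_rotvec(s["tool_rot"]).as_matrix()
    d=R.T@(np.array(pos)-s["tool_pos"]); yaw=np.degrees(np.arctan2(R[1,0],R[0,0]))
    dy=(yawdeg-yaw+90)%180-90
    print("t",round(s["t"],2),"pos",np.round(s["tool_pos"],4),"yaw",round(yaw,1),"tilt",np.round(R[:,2],3),"q",np.round(s["q"],2),"F",np.round(s["contact_force"],1),"open",round(s["opening"],4))
    print("  -> shift",np.round(d,4),"roll",round(-np.radians(dy),3))
E
python3 - <<'E'
from h import *
json.dump([[.4955,-.0411],-73.1],open("tray.json","w"))
p=pickle.load(open("top0.pkl","rb"));s=pickle.load(open("scene0.pkl","rb"))
for n,q in [("top",p),("scene",s)]:
    C=cloud(q);T=w2t(C);z=C[...,2];ok=(q["depth"]>0)&(abs(T[...,1])<.08)&(abs(T[...,0])<.13)
    for nm,lo,hi in [("tops",.026,.04),("high",.06,.085)]:
        m=ok&(z>lo)&(z<hi)
        X=T[m]
        r=cv2.minAreaRect(X.astype(np.float32)*1000)
        print(n,nm,m.sum(),np.round(r[0],1),np.round(r[1],1),np.round(r[2],1))
        if nm=="high":
            for a,b in [(-.06,.09),(.09,.13)]:
                k=X[(X[:,0]>a)&(X[:,0]<b)]
                if len(k): print("   cluster",len(k),np.round(np.median(k,0),4),np.round(k.min(0),4),np.round(k.max(0),4))
    m=ok&(z>.009)&(z<.018)&(T[...,0]<0)&(abs(T[...,1])<.04); X=T[m]
    if m.any(): print("bracket plate",m.sum(),np.round(np.percentile(X,[5,50,95],axis=0),3).tolist())
w=t2w(.105,0); print("end tab world",w)
rel([*w,.13],106.9)
x0,y0=135,150
cv2.imwrite("pics/rail.png",cv2.resize(p["color"][160:240,110:200,::-1],None,fx=7,fy=7,interpolation=cv2.INTER_CUBIC))
a=s["color"][230:340,310:430,::-1];cv2.imwrite("pics/rail_s.png",cv2.resize(a,None,fx=5.4,fy=5.4,interpolation=cv2.INTER_CUBIC))
E
```

```text
top tops 1137 [-0.  0.] [222.1 130.4] 0.0
top high 127 [70.3 -0.3] [56.9 81. ] 88.9
   cluster 52 [ 0.0338 -0.0004] [ 0.0297 -0.0251] [0.0381 0.0246]
   cluster 75 [ 1.051e-01 -1.000e-04] [ 0.1007 -0.0294] [0.1111 0.0276]
bracket plate 421 [[-0.093, -0.032], [-0.056, -0.005], [-0.007, 0.034]]
scene tops 1440 [-3.3 -1.3] [135.8 224.1] 89.3
scene high 168 [66.2  1.7] [60.8 81.8] 89.1
   cluster 73 [0.0294 0.0033] [ 0.0255 -0.0273] [0.0349 0.0265]
   cluster 95 [0.1002 0.0039] [ 0.0969 -0.0293] [0.1073 0.0316]
bracket plate 306 [[-0.114, -0.031], [-0.063, -0.01], [-0.019, 0.015]]
end tab world [ 0.52602373 -0.14156543]
t 1.1 pos [0.1533 0.6059 0.2313] yaw 75.8 tilt [-0.  0. -1.] q [ 1.2   0.05  1.61  0.    1.48 -0.12] F [-0.5 -0.1 -0.7] open 0.0856
  -> shift [-0.6332  0.5447  0.1013] roll -0.543
```

View pics/rail_s.png

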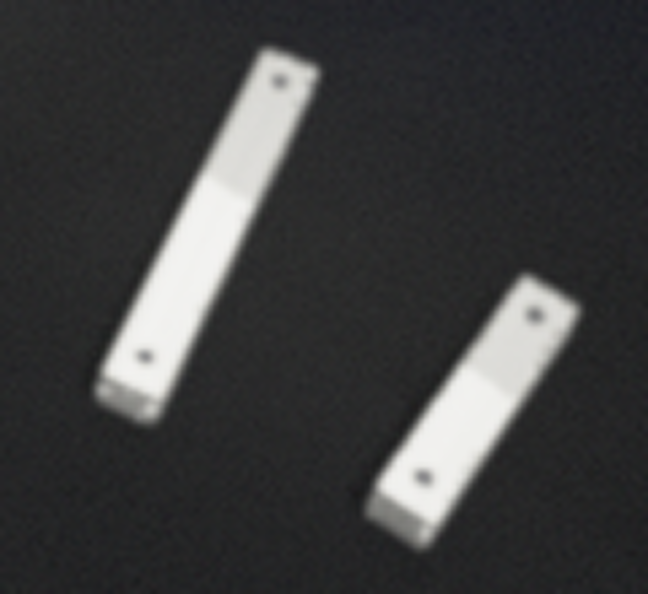

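The cameras agree within about 4 mm. The white bar at scene crop left (top image 160,197) measures 190 mm, so it's the long rail; the 125 mm bar is the short one. The divider joint is at about 60 mm. I'll start with the pull end and move above the end tab.

Call:
step_arm(
  targets=[-0.633,0.545,0,-0.543,-0.633,0.545,0,-0.543,-0.633,0.545,0,-0.543,-0.633,0.545,0,-0.543,-0.633,0.545,0,-0.543,-0.633,0.545,0,-0.543,-0.633,0.545,0,-0.543,-0.633,0.545,0,-0.543,-0.633,0.545,0,-0.543,-0.633,0.545,0,-0.543,-0.633,0.545,0,-0.543,-0.633,0.545,0,-0.543],
  grip=0.045,
)

```text
t: 2.1
tool_pos: [0.3756, 0.1597, 0.2318]
tool_rot: [1.87, 2.523, 0.002]
contact_force: [1.5, 1.0, 0.8]
opening: 0.0451
```

```bash
python3 - <<'E'
from h import *
w=t2w(.105,0); rel([*w,.13],106.9)
E
```

```text
t 2.1 pos [0.3756 0.1597 0.2318] yaw 106.9 tilt [ 0.002  0.    -1.   ] q [ 0.22 -0.51  2.09  0.    1.56 -1.65] F [1.5 1.  0.8] open 0.0451
  -> shift [-0.332   0.056   0.1019] roll 0.001
```

Call:
step_arm(
  targets=[-0.332,0.056,0,0,-0.332,0.056,0,0,-0.332,0.056,0,0,-0.332,0.056,0,0,-0.332,0.056,0,0,-0.332,0.056,0,0,-0.332,0.056,0,0,-0.332,0.056,0,0,-0.332,0.056,0.03,0,-0.332,0.056,0.07,0,-0.332,0.056,0.1,0,-0.332,0.056,0.102,0],
)

```text
t: 3.1
tool_pos: [0.5216, -0.1402, 0.1225]
tool_rot: [-1.864, -2.514, 0.003]
contact_force: [-1.6, 0.4, -0.5]
opening: 0.0449
```

```bash
python3 - <<'E'
from h import *
w=t2w(.104,0); rel([*w,.045],106.9)
for n in ["top","scene"]:
    p=imaging.get_image(n); cv2.imwrite(f"pics/{n}1.png",cv2.resize(p["color"][...,::-1],(800,600)))
E
```

```text
t 3.1 pos [ 0.5216 -0.1402  0.1225] yaw 106.9 tilt [-0.01   0.005 -1.   ] q [-0.4  -0.05  1.9   0.    1.3  -2.27] F [-1.6  0.4 -0.5] open 0.0449
  -> shift [-0.0022  0.0045  0.0774] roll -0.0
```

View pics/scene1.png

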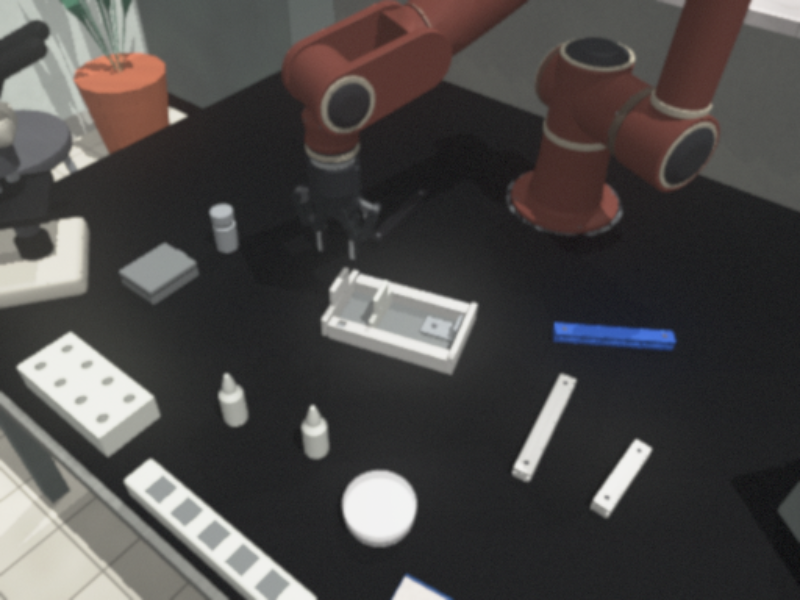

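The gripper is over the pull tab (about 345,275), jaws along the tray. I'll go down and grip it.

Call:
step_arm(
  targets=[-0.002,0.004,0.02,0,-0.002,0.004,0.04,0,-0.002,0.004,0.06,0,-0.002,0.004,0.07,0,-0.002,0.004,0.076,0,-0.002,0.004,0.077,0,-0.002,0.004,0.077,0],
)

```text
t: 3.78
tool_pos: [0.5305, -0.1421, 0.0534]
tool_rot: [1.87, 2.524, 0.002]
contact_force: [-0.1, 0.0, 0.5]
opening: 0.0452
```

```bash
python3 - <<'E'
from h import *
w=t2w(.104,0); rel([*w,.045],106.9)
p=imaging.get_image("top"); cv2.imwrite("pics/top2.png",cv2.resize(p["color"][150:270,190:340,::-1],None,fx=5,fy=5,interpolation=cv2.INTER_CUBIC))
p=imaging.get_image("scene"); cv2.imwrite("pics/scene2.png",cv2.resize(p["color"][100:250,160:330,::-1],None,fx=4,fy=4,interpolation=cv2.INTER_CUBIC))
E
```

```text
t 3.78 pos [ 0.5305 -0.1421  0.0534] yaw 106.9 tilt [ 0.001  0.001 -1.   ] q [-0.4   0.05  1.93  0.    1.16 -2.26] F [-0.1  0.   0.5] open 0.0452
  -> shift [ 0.0029 -0.0042  0.0084] roll 0.001
```

View pics/scene2.png

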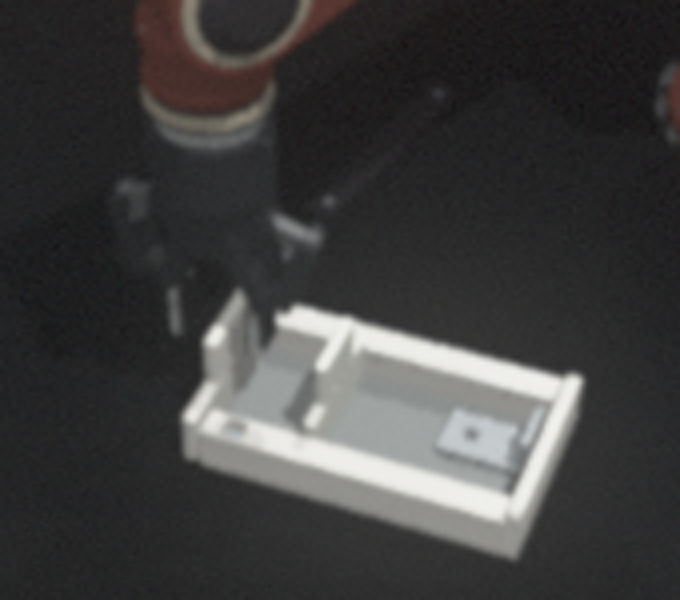

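The fingers straddle the tab. Lowering the last 8 mm and closing.

Call:
step_arm(
  targets=[0.003,-0.004,0.005,0,0.003,-0.004,0.008,0,0.003,-0.004,0.008,0],
)

```text
t: 4.13
tool_pos: [0.5255, -0.1403, 0.0452]
tool_rot: [1.87, 2.524, 0.002]
contact_force: [-0.2, -0.3, -0.2]
opening: 0.0449
```

Call:
step_arm(
  targets=[0,0,0,0,0,0,0,0,0,0,0,0,0,0,0,0,0,0,0,0,0,0,0,0],
  grip=0,
  force=35,
)

```text
t: 4.63
tool_pos: [0.5255, -0.1405, 0.0453]
tool_rot: [1.87, 2.524, 0.001]
contact_force: [-0.4, -1.6, 0.1]
opening: 0.0094
```

```bash
python3 - <<'E'
from h import *
s=monitor.get_obs();print(w2t(s["tool_pos"]))
w=t2w(.195,0); rel([*w,.045],106.9)
E
```

```text
[ 0.10380956 -0.00017465]
t 4.63 pos [ 0.5255 -0.1405  0.0453] yaw 106.9 tilt [ 0.001  0.    -1.   ] q [-0.4   0.05  1.94  0.    1.14 -2.27] F [-0.4 -1.6  0.1] open 0.0094
  -> shift [-0.0912  0.0001  0.0003] roll 0.001
```

Call:
step_arm(
  targets=[-0.006,0,0,0,-0.014,0,0,0,-0.024,0,0,0,-0.034,0,0,0,-0.044,0,0,0,-0.054,0,0,0,-0.064,0,0,0,-0.072,0,0,0,-0.078,0,0,0,-0.082,0,0,0,-0.085,0,0,0,-0.085,0,0,0],
)

```text
t: 5.63
tool_pos: [0.5503, -0.2217, 0.0453]
tool_rot: [-1.87, -2.524, -0.002]
contact_force: [-1.2, 2.2, 3.1]
opening: 0.0095
```

```bash
python3 - <<'E'
from h import *
s=monitor.get_obs();print(w2t(s["tool_pos"]),s["contact_force"],s["opening"])
E
```

```text
[ 1.88696293e-01 -5.09387156e-05] [-1.24874918  2.18190236  3.05103503] 0.009488594152096077
```

Call:
step_arm(
  targets=[-0.001,0,0,0,-0.002,0,0,0,-0.003,0,0,0,-0.004,0,0,0,-0.0045,0,0,0,-0.005,0,0,0,-0.0053,0,0,0,-0.0055,0,0,0,-0.0055,0,0,0],
)

```text
t: 6.38
tool_pos: [0.5517, -0.2262, 0.0453]
tool_rot: [-1.869, -2.522, -0.004]
contact_force: [-3.0, 5.9, 4.7]
opening: 0.0093
```

```bash
cat > chk.py <<'E'
from h import *
import sys
s=monitor.get_obs();print(s["t"],w2t(s["tool_pos"]),s["tool_pos"][2],s["contact_force"],s["opening"])
k=sys.argv[1]
for n,(y0,y1,x0,x1) in [("top",(150,270,200,340)),("scene",(130,260,170,330))]:
    p=imaging.get_image(n); pickle.dump(p,open(n+"_l.pkl","wb"))
    cv2.imwrite(f"pics/{n}{k}.png",cv2.resize(p["color"][y0:y1,x0:x1,::-1],None,fx=4.5,fy=4.5,interpolation=cv2.INTER_CUBIC))
E
python3 chk.py 3
```

```text
6.3833 [ 1.93412471e-01 -3.91198088e-05] 0.04532317254826312 [-2.96904087  5.85394794  4.74470696] 0.009251832547739213
```

View pics/scene3.png

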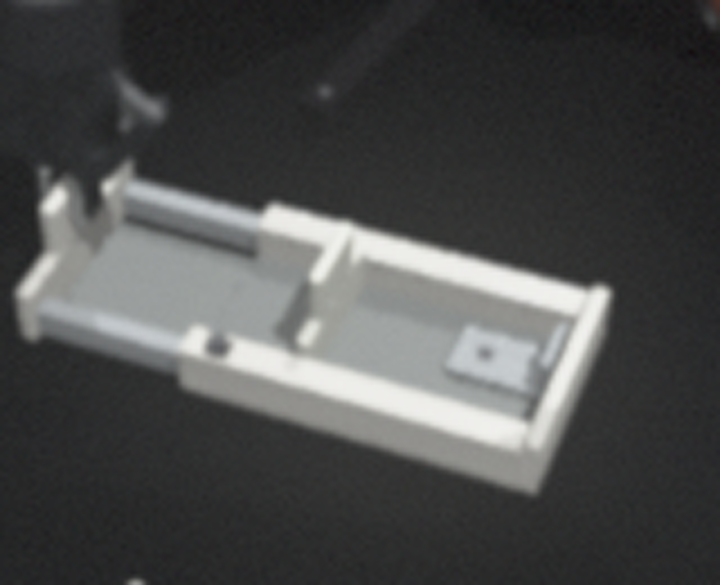

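A dark pin shows at the hole (217,343). I'll check its height with depth before letting go.

```bash
python3 - <<'E'
from h import *
for n in ["top","scene"]:
    p=pickle.load(open(n+"_l.pkl","rb"));C=cloud(p);T=w2t(C)
    X0=0 if n=="top" else -.003
    m=(np.hypot(T[...,0]-.08-X0,T[...,1]-.055)<.009)&(p["depth"]>0)
    m2=(np.hypot(T[...,0]-.05-X0,T[...,1]-.055)<.009)&(p["depth"]>0)
    print(n,np.round(np.sort(C[m][:,2]),4),"ref",np.median(C[m2][:,2]).round(4)); print(p["color"][m].mean(-1).round())
rel([*t2w(.034,0),.1],106.9)
E
```

```text
top [0.0221 0.0222 0.0245 0.025  0.0265 0.0271 0.0278 0.029  0.0291 0.0297
 0.03   0.0304 0.0315 0.032  0.0325 0.0331 0.0351 0.036  0.0365 0.0368
 0.0369 0.037  0.0376 0.0376 0.0393 0.0395 0.0399 0.0411] ref 0.0309
[158. 164. 195. 220. 166. 150. 142. 166. 208. 148. 125. 119. 136. 182.
 221. 146. 115. 109. 124. 174. 220. 161. 129. 125. 137. 177. 167. 170.]
scene [-0.0026 -0.0006 -0.0005  0.0015  0.0037  0.004   0.0051  0.007   0.0077
  0.0082  0.0095  0.0111  0.0118  0.0136  0.0141  0.0154  0.0187  0.0191
  0.0218  0.022   0.0229  0.0237  0.0244  0.0252  0.0255  0.0265  0.0267
  0.0269  0.029   0.0294  0.0298  0.0299  0.03    0.0304  0.0306  0.0309
  0.0322  0.0326  0.0336  0.0345  0.0346  0.0346  0.0347  0.0348  0.0348
  0.0351  0.0359  0.0365  0.0368  0.0374  0.0375] ref 0.029
[138. 159. 131. 123. 131. 188. 113. 109. 114. 223. 177. 124. 104. 102.
 213. 182. 147. 123. 115. 120. 159. 181. 169. 158. 155. 162. 193. 160.
 164. 144. 149. 141. 140. 141. 142. 142. 143. 142. 142. 144. 142. 136.
 138. 140. 141. 119. 127. 132.  94. 105.  63.]
t 6.48 pos [ 0.5517 -0.2262  0.0453] yaw 106.9 tilt [-0.     0.003 -1.   ] q [-0.52  0.17  1.81  0.    1.16 -2.38] F [-1.8  5.2  3.3] open 0.0095
  -> shift [ 0.1596  0.0002 -0.0542] roll 0.001
```

Depth suggests the button is about 6 mm up. Pushing back a little should show whether the end is locked.

Call:
step_arm(
  targets=[0.001,0,0,0,0.002,0,0,0,0.003,0,0,0,0.004,0,0,0,0.004,0,0,0],
)

```text
t: 6.9
tool_pos: [0.5508, -0.2231, 0.0454]
tool_rot: [-1.87, -2.524, -0.003]
contact_force: [1.4, -3.2, -2.4]
opening: 0.0094
```

```bash
python3 chk.py 4
```

```text
6.9 [ 1.90159500e-01 -2.51443561e-05] 0.04538316776500784 [ 1.39941977 -3.20918891 -2.41380948] 0.009442033749434038
```

```bash
python3 - <<'E'
from h import *
im=[]
for n in ["scene0.pkl","scene_l.pkl"]:
    p=pickle.load(open(n,"rb"));u,v=[int(a) for a in proj(p,np.array([*t2w(.08,.055),.03]))]
    im.append(cv2.resize(p["color"][v-12:v+12,u-12:u+12,::-1],(380,380),interpolation=cv2.INTER_NEAREST))
cv2.imwrite("pics/btn.png",np.hstack(im))
p=pickle.load(open("top_l.pkl","rb"));C=cloud(p);T=w2t(C);z=C[...,2]
m=(p["depth"]>0)&(z>.026)&(z<.045)&(T[...,0]>.15)&(T[...,0]<.22)&(abs(T[...,1])>.035)&(abs(T[...,1])<.07)
print(np.round(np.percentile(T[m],[2,50,98],axis=0),4))
p=pickle.load(open("top0.pkl","rb"));C=cloud(p);T=w2t(C);z=C[...,2]
m=(p["depth"]>0)&(z>.033)&(z<.045)&(T[...,0]>.09)&(T[...,0]<.22)&(abs(T[...,1])>.035)&(abs(T[...,1])<.07)
print(np.round(np.percentile(T[m],[2,50,98],axis=0),4))
E
```

```text
[[0.1602 0.0456]
 [0.1879 0.0521]
 [0.1945 0.0587]]
[[ 0.0925 -0.0632]
 [ 0.1054 -0.0364]
 [ 0.1104  0.0621]]
```

View pics/btn.png

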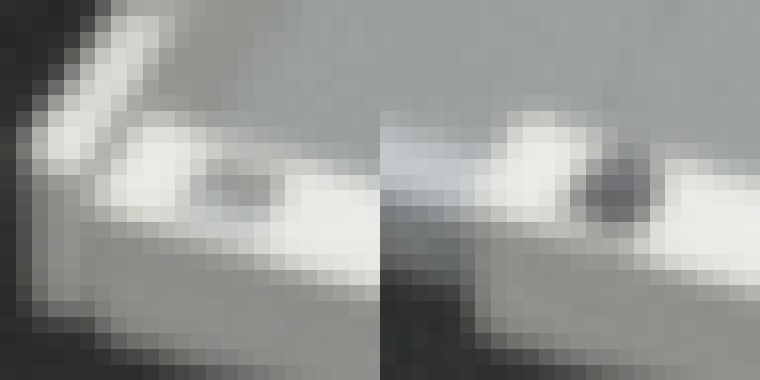

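Call:
step_arm(
  targets=[0.001,0,0,0,0.002,0,0,0,0.003,0,0,0,0.003,0,0,0],
)

```text
t: 7.33
tool_pos: [0.5506, -0.2225, 0.0454]
tool_rot: [1.868, 2.521, -0.001]
contact_force: [4.2, -11.3, -7.4]
opening: 0.0096
```

```bash
python3 chk.py 5
```

```text
7.3333 [ 1.89627980e-01 -3.58599502e-05] 0.04540662346998556 [  4.16442673 -11.33239116  -7.35889497] 0.009558730860468875
```

It moved only 0.5 mm more while the force rose to 14 N, so the end is locked. Releasing and going over to the divider.

Call:
step_arm(
  targets=[-0.002,0,0,0,-0.003,0,0,0,-0.003,0,0,0,-0.003,0,0,0,-0.003,0,0,0],
  grip=0.04,
)

```text
t: 7.85
tool_pos: [0.5513, -0.2249, 0.0454]
tool_rot: [1.868, 2.521, -0.0]
contact_force: [0.5, -0.5, -0.4]
opening: 0.04
```

Call:
step_arm(
  targets=[0,0,-0.02,0,0,0,-0.045,0,0.01,0,-0.06,0,0.04,0,-0.06,0,0.08,0,-0.06,0,0.115,0,-0.06,0,0.14,0,-0.06,0,0.153,0,-0.06,0,0.153,0,-0.06,0,0.153,0,-0.06,0],
)

```text
t: 8.68
tool_pos: [0.5069, -0.0784, 0.1052]
tool_rot: [1.866, 2.522, -0.001]
contact_force: [0.2, -0.7, 0.6]
opening: 0.0399
```

```bash
python3 - <<'E'
from h import *
s=monitor.get_obs();print(w2t(s["tool_pos"]))
rel([*t2w(.0325,0),.05],106.9)
E
```

```text
[3.89919697e-02 9.89994390e-05]
t 8.68 pos [ 0.5069 -0.0784  0.1052] yaw 107.0 tilt [ 0.003 -0.003 -1.   ] q [-0.3  -0.11  1.99 -0.    1.26 -2.16] F [ 0.2 -0.7  0.6] open 0.0399
  -> shift [ 0.0067 -0.0002  0.0552] roll 0.002
```

Call:
step_arm(
  targets=[0.007,0,0,0,0.007,0,0.015,0,0.007,0,0.03,0,0.007,0,0.045,0,0.007,0,0.054,0,0.007,0,0.056,0,0.007,0,0.056,0],
)

```text
t: 9.27
tool_pos: [0.5048, -0.0722, 0.0485]
tool_rot: [1.868, 2.522, -0.002]
contact_force: [-0.2, 0.6, -0.7]
opening: 0.0404
```

Call:
step_arm(
  targets=[0,0,0,0,0,0,0,0,0,0,0,0,0,0,0,0,0,0,0,0,0,0,0,0],
  grip=0,
  force=30,
)

```text
t: 9.77
tool_pos: [0.5056, -0.0725, 0.0496]
tool_rot: [1.867, 2.521, -0.001]
contact_force: [-0.4, -0.5, 4.4]
opening: 0.0074
```

```bash
python3 chk.py 6
```

```text
9.7667 [0.03296029 0.0004975 ] 0.049600060878550435 [-0.37435902 -0.49322293  4.39763993] 0.007397190790681984
```

View pics/scene6.png

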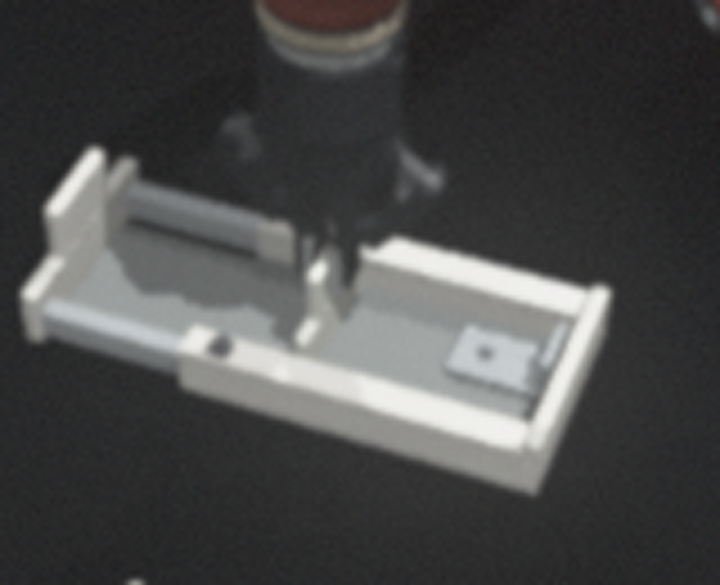

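The divider tab is gripped (7.4 mm opening) and the button (218,345) stands up. Now I'll slide the divider towards the bracket.

Call:
step_arm(
  targets=[0.004,0,0,0,0.01,0,0,0,0.018,0,0,0,0.026,0,0,0,0.034,0,0,0,0.041,0,0,0,0.047,0,0,0,0.051,0,0,0,0.053,0,0,0,0.053,0,0,0],
)

```text
t: 10.7
tool_pos: [0.4898, -0.0209, 0.0495]
tool_rot: [1.867, 2.522, -0.0]
contact_force: [-2.6, 0.6, 6.2]
opening: 0.0071
```

Call:
step_arm(
  targets=[0.001,0,0,0,0.002,0,0,0,0.003,0,0,0,0.004,0,0,0,0.005,0,0,0,0.006,0,0,0,0.006,0,0,0],
)

```text
t: 11.28
tool_pos: [0.488, -0.0151, 0.0496]
tool_rot: [1.867, 2.522, -0.0]
contact_force: [-1.5, -1.1, 4.4]
opening: 0.0072
```

```bash
python3 chk.py 7
```

```text
11.2833 [-0.02705988  0.0004063 ] 0.04956348706265639 [-1.5119654  -1.10444262  4.36789754] 0.007240221863112802
```

View pics/scene7.png

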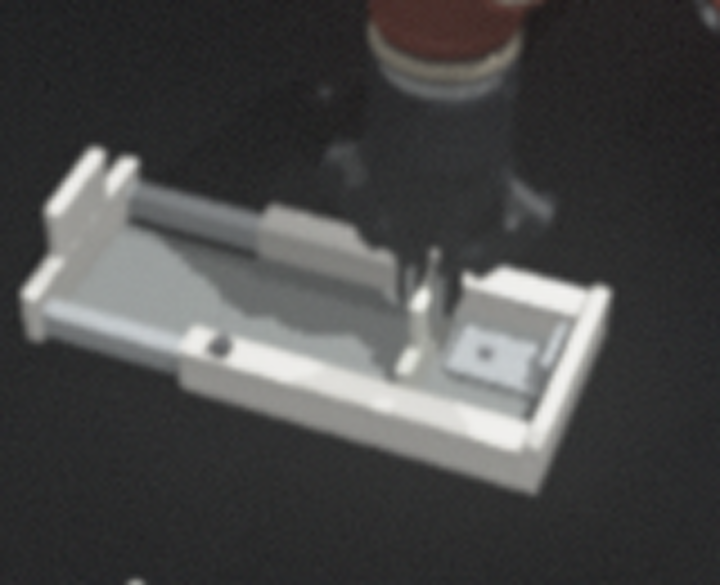

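No stop felt yet. Continuing slowly.

Call:
step_arm(
  targets=[0.001,0,0,0,0.002,0,0,0,0.003,0,0,0,0.004,0,0,0,0.004,0,0,0],
)

```text
t: 11.8
tool_pos: [0.4874, -0.013, 0.0496]
tool_rot: [1.864, 2.52, -0.004]
contact_force: [0.4, -9.6, 1.8]
opening: 0.0073
```

```bash
python3 chk.py 8
```

```text
11.8 [-0.02927142  0.00039573] 0.049569900698532364 [ 0.37920514 -9.59956117  1.78218529] 0.007318850024443162
```

The stop is reached at TCP x ≈ −29 mm in my frame, where the true value is −26 mm. I'll correct the tray origin by −3 mm, then release and fetch the long rail.

Call:
step_arm(
  targets=[-0.003,0,0,0,-0.003,0,0,0,-0.003,0,0,0,-0.003,0,0,0,-0.003,0,0,0,-0.003,0,-0.02,0,-0.003,0,-0.045,0,-0.003,0,-0.07,0,-0.003,0,-0.08,0],
  grip=0.04,
)

```text
t: 12.65
tool_pos: [0.4897, -0.0154, 0.1332]
tool_rot: [1.862, 2.516, 0.001]
contact_force: [0.2, 0.3, 1.2]
opening: 0.0398
```

```bash
python3 - <<'E'
from h import *
o,ex,ey=tray_ax(); json.dump([list(o-.003*ex),-73.1],open("tray.json","w"))
rel([.525,.247,.13],99.1)
E
```

```text
t 12.65 pos [ 0.4897 -0.0154  0.1332] yaw 107.0 tilt [ 0.009 -0.007 -1.   ] q [-0.18 -0.2   2.02 -0.    1.31 -2.05] F [0.2 0.3 1.2] open 0.0398
  -> shift [0.2406 0.1105 0.0018] roll 0.138
```

Call:
step_arm(
  targets=[0.024,0.011,-0.01,0.03,0.055,0.025,-0.01,0.06,0.09,0.041,-0.01,0.1,0.125,0.057,-0.01,0.138,0.16,0.073,-0.01,0.138,0.19,0.087,-0.01,0.138,0.215,0.099,0,0.138,0.232,0.107,0,0.138,0.241,0.11,0,0.138,0.241,0.11,0,0.138,0.241,0.11,0,0.138],
  grip=0.06,
)

```text
t: 13.57
tool_pos: [0.5242, 0.247, 0.1315]
tool_rot: [2.03, 2.383, 0.001]
contact_force: [0.1, 0.6, 0.5]
opening: 0.0604
```

```bash
python3 - <<'E'
from h import *
p=imaging.get_image("scene")
C=cloud(p);z=C[...,2]
m=(p["depth"]>0)&(z>.012)&(z<.03)&(abs(C[...,0]-.525)<.12)&(abs(C[...,1]-.247)<.045)&(p["color"].min(-1)>60)
r=cv2.minAreaRect(C[m][:,:2].astype(np.float32)*1000);print(r)
cv2.imwrite("pics/sc9.png",cv2.resize(p["color"][150:330,260:470,::-1],None,fx=3.3,fy=3.3,interpolation=cv2.INTER_CUBIC))
rel([.525,.247,.05],99.1)
E
```

```text
((524.35986328125, 250.5358428955078), (192.90927124023438, 23.7070255279541), 8.987780570983887)
t 13.62 pos [0.5244 0.2465 0.1317] yaw 99.1 tilt [ 0.009 -0.007 -1.   ] q [ 0.32  0.02  1.81 -0.01  1.3  -1.41] F [1.7 0.4 0.3] open 0.0598
  -> shift [0.0011 0.     0.0816] roll -0.0
```

View pics/sc9.png

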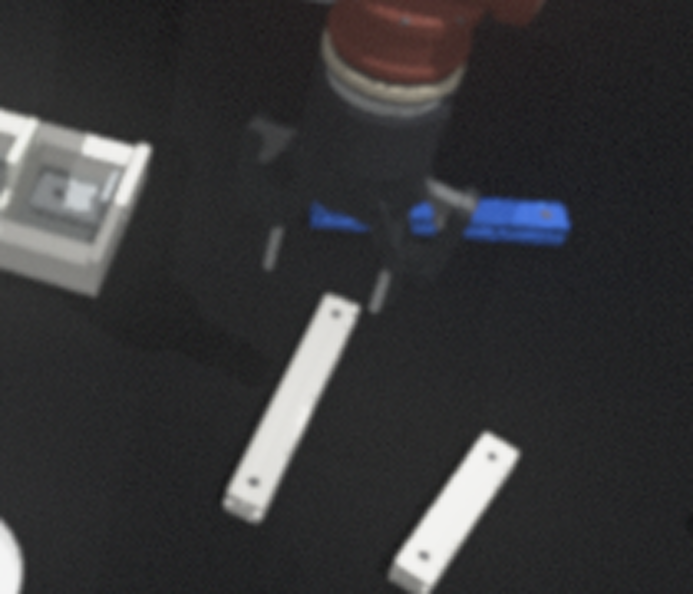

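The fingers are lined up over the long white rail (centre about 290,405 in the crop); the shorter one is to its right and the blue look-alike is behind. Going down.

Call:
step_arm(
  targets=[0.002,0,0.025,0,0.002,0,0.055,0,0.002,0,0.085,0,0.002,0,0.108,0,0.002,0,0.118,0,0.002,0,0.12,0,0.002,0,0.12,0],
)

```text
t: 14.2
tool_pos: [0.5254, 0.2468, 0.0118]
tool_rot: [2.032, 2.38, 0.001]
contact_force: [0.3, -0.2, -0.7]
opening: 0.0601
```

```bash
python3 - <<'E'
from h import *
rel([.525,.248,.004],99.1)
E
```

```text
t 14.2 pos [0.5254 0.2468 0.0118] yaw 99.0 tilt [ 0.009 -0.007 -1.   ] q [ 0.32  0.18  1.87 -0.01  1.09 -1.41] F [ 0.3 -0.2 -0.7] open 0.0601
  -> shift [ 0.0013 -0.0002  0.0078] roll -0.001
```

Call:
step_arm(
  targets=[0.001,0,0.005,0,0.001,0,0.008,0,0.001,0,0.008,0],
)

```text
t: 14.45
tool_pos: [0.5259, 0.2479, 0.0046]
tool_rot: [2.032, 2.38, 0.003]
contact_force: [-0.5, 0.0, -0.6]
opening: 0.0601
```

Call:
step_arm(
  targets=[0,0,0,0,0,0,0,0,0,0,0,0,0,0,0,0,0,0,0,0,0,0,0,0],
  grip=0,
  force=60,
)

```text
t: 14.95
tool_pos: [0.5266, 0.2482, 0.0056]
tool_rot: [2.031, 2.379, 0.005]
contact_force: [-0.3, 0.8, 5.3]
opening: 0.0223
```

Call:
step_arm(
  targets=[0,0,-0.003,0,0,0,-0.01,0,0,0,-0.02,0,0,0,-0.03,0,0,0,-0.03,0],
)

```text
t: 15.37
tool_pos: [0.528, 0.249, 0.0385]
tool_rot: [2.03, 2.377, 0.011]
contact_force: [1.2, 0.4, -1.7]
opening: 0.0226
```

```bash
python3 - <<'E'
from h import *
rel([.525,.248,.1],99.1)
p=imaging.get_image("scene")
cv2.imwrite("pics/sc10.png",cv2.resize(p["color"][150:330,260:470,::-1],None,fx=3.3,fy=3.3,interpolation=cv2.INTER_CUBIC))
E
```

```text
t 15.37 pos [0.528  0.249  0.0385] yaw 99.0 tilt [ 0.016 -0.005 -1.   ] q [ 0.32  0.14  1.86 -0.01  1.13 -1.41] F [ 1.2  0.4 -1.7] open 0.0226
  -> shift [-0.001  -0.0022 -0.0615] roll -0.001
```

View pics/sc10.png

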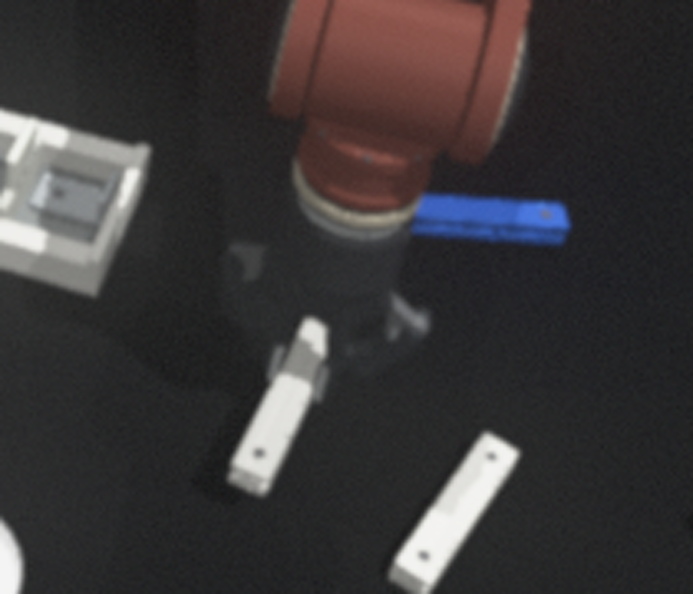

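The rail is held level (opening 22.6 mm), gripped within 2 mm of its middle. Lifting.

Call:
step_arm(
  targets=[0,0,-0.02,0,0,0,-0.045,0,0,0,-0.07,0,0,0,-0.09,0,0,0,-0.1,0,0,0,-0.1,0,0,0,-0.1,0],
)

```text
t: 16.0
tool_pos: [0.5259, 0.2493, 0.1372]
tool_rot: [2.03, 2.378, 0.01]
contact_force: [0.2, -0.8, -2.1]
opening: 0.0224
```

```bash
python3 - <<'E'
from h import *
rel([*t2w(.086,0),.13],16.9)
E
```

```text
t 16.0 pos [0.5259 0.2493 0.1372] yaw 99.0 tilt [ 0.015 -0.005 -1.   ] q [ 0.32  0.02  1.81 -0.01  1.3  -1.41] F [ 0.2 -0.8 -2.1] open 0.0224
  -> shift [-0.3642 -0.0643  0.009 ] roll 1.433
```

Call:
step_arm(
  targets=[-0.01,-0.002,0,0.05,-0.035,-0.006,0,0.15,-0.07,-0.012,0,0.27,-0.105,-0.018,0,0.39,-0.14,-0.025,0,0.51,-0.175,-0.031,0,0.63,-0.21,-0.037,0,0.75,-0.245,-0.043,0,0.87,-0.275,-0.049,0,0.98,-0.3,-0.053,0,1.08,-0.32,-0.056,0,1.17,-0.33,-0.058,0,1.23],
)

```text
t: 17.0
tool_pos: [0.5187, -0.0878, 0.1362]
tool_rot: [3.04, 0.763, 0.016]
contact_force: [-0.3, 1.3, -2.0]
opening: 0.0225
```

```bash
python3 - <<'E'
from h import *
rel([*t2w(.086,0),.13],16.9)
E
```

```text
t 17.0 pos [ 0.5187 -0.0878  0.1362] yaw 28.2 tilt [ 0.011 -0.005 -1.   ] q [-0.31 -0.11  1.94 -0.    1.3  -0.8 ] F [-0.3  1.3 -2. ] open 0.0225
  -> shift [-0.0147  0.0292  0.0063] roll 0.197
```

Call:
step_arm(
  targets=[-0.006,0.012,0,0.07,-0.011,0.022,0,0.14,-0.014,0.028,0,0.18,-0.015,0.029,0,0.197,-0.015,0.029,0,0.197,-0.015,0.029,0,0.197,-0.015,0.029,0,0.197],
)

```text
t: 17.58
tool_pos: [0.5188, -0.1197, 0.1355]
tool_rot: [3.102, 0.462, 0.015]
contact_force: [0.5, -0.2, -1.8]
opening: 0.0226
```

```bash
python3 chk.py 11; python3 - <<'E'
from h import *
rel([*t2w(.086,0),.07],16.9)
p=pickle.load(open("top_l.pkl","rb"));C=cloud(p);T=w2t(C);z=C[...,2]
for nm,m in [("rail",(z>.125)&(z<.165)&(abs(T[...,1])<.025)&(T[...,0]>-.06)&(T[...,0]<.22)&(p["color"].min(-1)>90)),
  ("tabs",(z>.062)&(z<.08)&(abs(T[...,1])<.04)&(T[...,0]>-.06)&(T[...,0]<.22))]:
    m&=p["depth"]>0; X=T[m]; print(nm,m.sum(),np.round(np.percentile(X[:,0],[1,10,50,90,99]),4), np.round(np.median(X[:,1]),4))
    for a,b in [(-.06,.05),(.12,.22)]:
        k=(X[:,0]>a)&(X[:,0]<b); print("  ",k.sum(),np.round(np.percentile(X[k],[2,50,98],axis=0),4).tolist(),"z",np.median(C[m][k][:,2]))
E
```

```text
17.5833 [ 0.08502755 -0.00055904] 0.1355483411382521 [ 0.54572569 -0.15705625 -1.80576462] 0.02255067522385056
t 17.68 pos [ 0.5191 -0.1199  0.1361] yaw 16.9 tilt [ 0.011 -0.004 -1.   ] q [-0.37 -0.1   1.92 -0.    1.3  -0.66] F [-0.7  0.2 -2.6] open 0.0223
  -> shift [-0.0003  0.0003  0.0661] roll 0.001
rail 165 [0.0145 0.022  0.0408 0.0596 0.0675] -0.0024
   115 [[0.0151, -0.0111], [0.034, -0.002], [0.0497, 0.0121]] z 0.1512190390199884Traceback (most recent call last):
  File "<stdin>", line 8, in <module>
    return _quantile_unchecked(
        a, q, axis, out, overwrite_input, method, keepdims, weights)
    return _ureduce(a,
                    func=_quantile_ureduce_func,
    ...<5 lines>...
                    overwrite_input=overwrite_input,
                    method=method)
    r = func(a, **kwargs)
    result = _quantile(arr,
                       quantiles=q,
    ...<2 lines>...
                       out=out,
                       weights=wgt)
    slices_having_nans = np.isnan(arr[-1, ...])
                                  ~~~^^^^^^^^^
IndexError: index -1 is out of bounds for axis 0 with size 0
```

View pics/scene11.png

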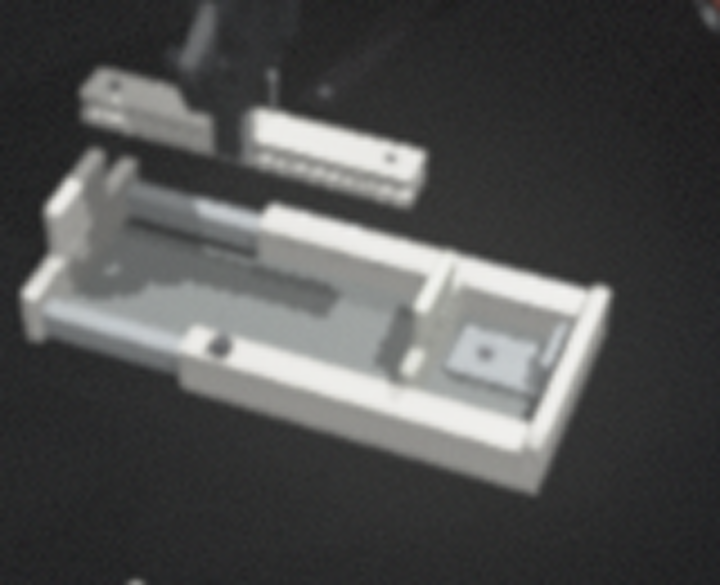

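View pics/top11.png

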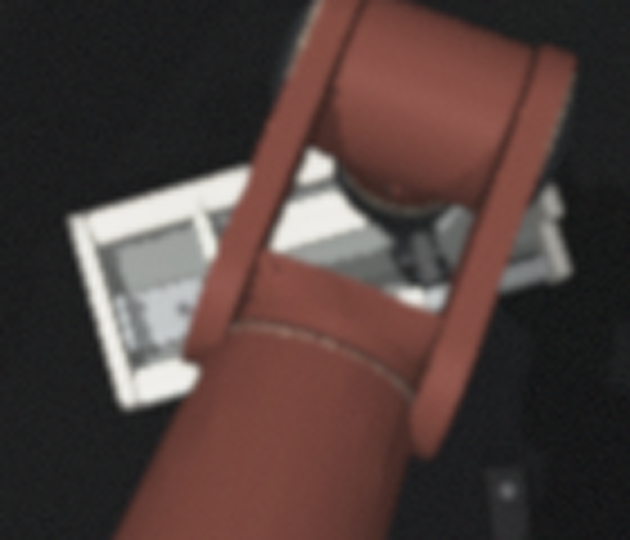

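```bash
python3 - <<'E'
from h import *
p=pickle.load(open("scene_l.pkl","rb"));C=cloud(p);T=w2t(C);z=C[...,2];ok=p["depth"]>0
m=ok&(z>.142)&(z<.165)&(abs(T[...,1])<.025)&(T[...,0]>-.06)&(T[...,0]<.22)&(p["color"].min(-1)>60)
X=T[m];print("rail",m.sum(),np.round(np.percentile(X[:,0],[0,1,99,100]),4),np.median(X[:,1]))
for a in (0.0,.15): 
    k=(X[:,0]>a)&(X[:,0]<a+.04); print("z",np.median(C[m][k][:,2]),"y",np.median(X[k,1]))
m=ok&(z>.062)&(z<.085)&(abs(T[...,1])<.045)
X=T[m]
for a,b in [(-.06,.05),(.15,.23)]:
    k=(X[:,0]>a)&(X[:,0]<b)
    if k.any(): print("tab",k.sum(),np.round(np.percentile(X[k],[2,50,98],axis=0),4).tolist())
E
```

```text
rail 566 [-0.0151 -0.0142  0.173   0.1754] 0.004213185048586825
z 0.15063270449782623 y 0.0025003494090390386
z 0.14989761303468824 y 0.002857830793428511
tab 65 [[-0.0316, -0.0239], [-0.0286, 0.0019], [-0.0237, 0.0239]]
tab 90 [[0.1862, -0.0277], [0.19, 0.0036], [0.196, 0.029]]
```

Measured in the scene camera, the rail has about 9 mm of room to the divider and 11 mm to the end wall, and it's level within 0.3°. Lowering.

Call:
step_arm(
  targets=[0,0.001,0.01,0,0,0.001,0.025,0,0,0.001,0.04,0,0,0.001,0.055,0,0,0.001,0.07,0,0,0.001,0.083,0,0,0.001,0.093,0,0,0.001,0.1,0,0,0.001,0.1,0,0,0.001,0.1,0],
)

```text
t: 18.52
tool_pos: [0.5205, -0.1212, 0.0359]
tool_rot: [3.102, 0.462, 0.016]
contact_force: [0.6, 0.1, -2.0]
opening: 0.0223
```

```bash
python3 chk.py 12; python3 - <<'E'
from h import *
rel([*t2w(.0865,0),.0126],16.9)
E
```

```text
18.5167 [0.08690417 0.00064386] 0.03590702225662315 [ 0.55877098  0.09654994 -2.03404205] 0.022252071165783226
t 18.62 pos [ 0.5213 -0.1215  0.037 ] yaw 16.9 tilt [ 0.013 -0.005 -1.   ] q [-0.37  0.04  1.98 -0.    1.11 -0.66] F [ 0.7 -0.  -1.4] open 0.0223
  -> shift [-0.0015 -0.0012  0.0244] roll 0.001
```

View pics/scene12.png

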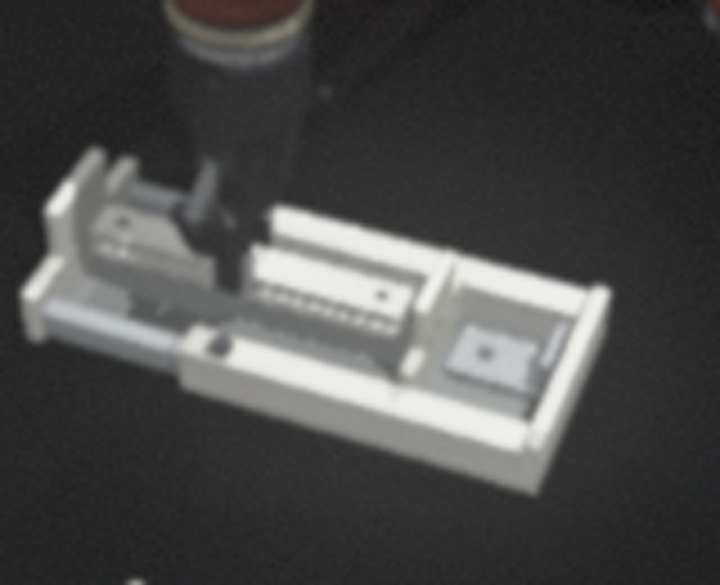

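The rail sits between divider and end wall with gaps at both ends. Lowering gently to contact.

Call:
step_arm(
  targets=[-0.001,-0.001,0.005,0,-0.001,-0.001,0.011,0,-0.001,-0.001,0.016,0,-0.001,-0.001,0.019,0,-0.001,-0.001,0.021,0,-0.001,-0.001,0.022,0,-0.001,-0.001,0.022,0],
)

```text
t: 19.2
tool_pos: [0.5201, -0.1209, 0.0146]
tool_rot: [3.101, 0.462, 0.018]
contact_force: [-0.1, 0.1, -2.1]
opening: 0.0221
```

Call:
step_arm(
  targets=[0,0,0.001,0,0,0,0.002,0,0,0,0.002,0],
)

```text
t: 19.45
tool_pos: [0.5204, -0.121, 0.0128]
tool_rot: [3.101, 0.462, 0.018]
contact_force: [-0.5, -0.4, -1.0]
opening: 0.0227
```

Call:
step_arm(
  targets=[0,0,0.0005,0,0,0,0.001,0,0,0,0.0015,0,0,0,0.0015,0],
)

```text
t: 19.78
tool_pos: [0.5206, -0.1211, 0.0127]
tool_rot: [3.101, 0.462, 0.017]
contact_force: [-4.0, 1.9, 7.5]
opening: 0.0225
```

Contact: 7.5 N upward. Opening, then retreating straight up.

Call:
step_arm(
  targets=[0,0,0,0,0,0,0,0,0,0,0,0,0,0,0,0],
  grip=0.042,
)

```text
t: 20.12
tool_pos: [0.5208, -0.1211, 0.0127]
tool_rot: [3.1, 0.462, 0.018]
contact_force: [-0.1, 0.1, -1.3]
opening: 0.0419
```

Call:
step_arm(
  targets=[0,0,-0.005,0,0,0,-0.015,0,0,0,-0.035,0,0,0,-0.065,0,0,0,-0.1,0,0,0,-0.135,0,0,0,-0.16,0,0,0,-0.17,0,0,0,-0.17,0],
)

```text
t: 20.87
tool_pos: [0.5206, -0.121, 0.187]
tool_rot: [3.097, 0.462, 0.028]
contact_force: [0.2, -0.5, 0.8]
opening: 0.0418
```

```bash
python3 chk.py 13;python3 - <<'E'
from h import *
rel([.42,.16,.2],16.9)
E
```

```text
20.8667 [0.0867468  0.00079182] 0.18695867878980885 [ 0.19844589 -0.52583675  0.78104755] 0.04179454826930839
t 20.97 pos [ 0.5182 -0.1201  0.1817] yaw 17.0 tilt [ 0.011 -0.005 -1.   ] q [-0.37 -0.14  1.89 -0.    1.39 -0.66] F [-0.4 -0.1  0.1] open 0.042
  -> shift [-0.012  -0.2964 -0.0207] roll 0.001
```

View pics/scene13.png

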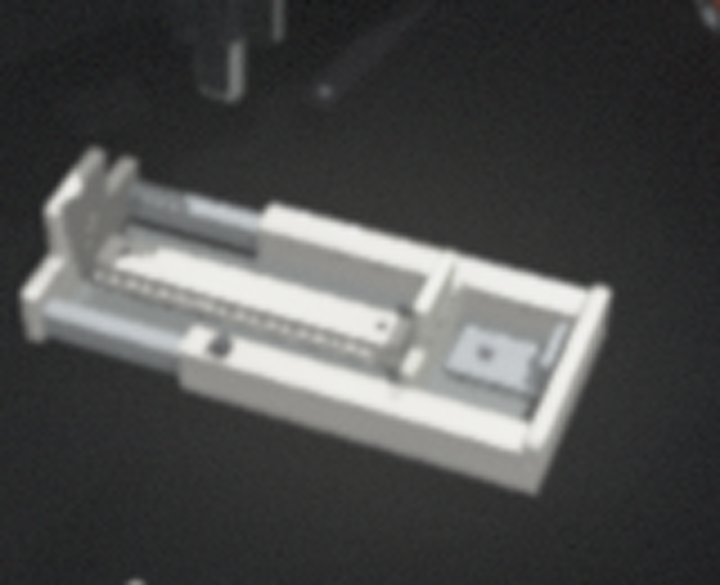

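The rail lies flat on the floor between divider and end, with the pin up at (218,345). I'll move the arm aside for a clear look from above.

Call:
step_arm(
  targets=[-0.002,-0.03,-0.005,0,-0.004,-0.07,-0.01,0,-0.006,-0.11,-0.015,0,-0.008,-0.15,-0.02,0,-0.01,-0.19,-0.02,0,-0.012,-0.23,-0.02,0,-0.012,-0.265,-0.02,0,-0.012,-0.285,-0.02,0,-0.012,-0.296,-0.02,0,-0.012,-0.296,-0.02,0],
)

```text
t: 21.8
tool_pos: [0.4185, 0.1608, 0.1969]
tool_rot: [3.1, 0.467, 0.01]
contact_force: [-0.5, -2.0, 0.2]
opening: 0.0417
```

```bash
python3 chk.py 14;python3 - <<'E'
from h import *
for n in ["top","scene"]:
    p=pickle.load(open(n+"_l.pkl","rb"));C=cloud(p);T=w2t(C);z=C[...,2]
    m=(p["depth"]>0)&(z>.019)&(z<.036)&(abs(T[...,1])<.03)&(T[...,0]>-.015)&(T[...,0]<.18)&(p["color"].min(-1)>60)
    X=T[m];r=cv2.minAreaRect(X.astype(np.float32)*1000)
    print(n,m.sum(),r)
    for a in (-.01,.07,.13): k=(X[:,0]>a)&(X[:,0]<a+.04); print("   z",a,np.median(C[m][k][:,2]).round(4) if k.any() else None)
    m=(p["depth"]>0)&(z>.06)&(z<.085)&(abs(T[...,1])<.04);X=T[m]
    for a,b in [(-.06,.05),(.15,.23)]:
        k=(X[:,0]>a)&(X[:,0]<b); print("   tab",k.sum(),np.round(np.median(X[k],0),4) if k.any() else "")
    m=(np.hypot(T[...,0]-.08,T[...,1]-.055)<.01)&(p["depth"]>0); print("   button z",np.percentile(z[m],[50,80,95]).round(4))
E
```

```text
21.8 [-0.21254894 -0.01502416] 0.19685660645193265 [-0.48043889 -2.01664551  0.18345397] 0.041728553909616155
top 501 ((84.82816314697266, 2.6479310989379883), (188.86041259765625, 24.464691162109375), 0.1013260930776596)
   z -0.01 0.0283
   z 0.07 0.0278
   z 0.13 0.0276
   tab 49 [-0.0242 -0.0009]
   tab 77 [0.1941 0.0004]
   button z [0.0307 0.0376 0.0399]
scene 566 ((82.1720199584961, 1.2508058547973633), (29.30689811706543, 190.83438110351562), 89.74166870117188)
   z -0.01 0.0272
   z 0.07 0.027
   z 0.13 0.0268
   tab 72 [-0.0286  0.0049]
   tab 99 [0.189  0.0047]
   button z [0.0275 0.0322 0.0371]
```

View pics/top14.png

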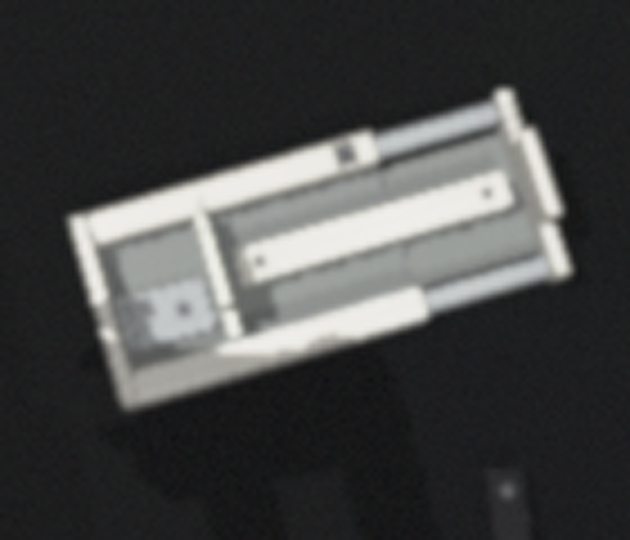

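The rail lies flat (top 27–28 mm along its length) and centred (x ≈ 83–85 mm). The pin is up at (345,152), the bracket is in its compartment at (182,310), and the arm is clear. Handing in.

```bash
python3 -c "
from station import ticket
print(ticket.finish_job())"
```

```text
the job is handed in; nothing more can be done
None
```

The tray is ready and the long rail is stowed in it. I handed the job in at about 22 s of the 58 s allowed; no verdict is reported.

**What I did:** I pulled the tray's end out until the lock button came up. I then slid the divider to its stop by the bracket and laid the long white rail flat between the divider and the pulled-out end. The short rail, the blue and black look-alikes and everything else were not touched.

**Last checks:**
- **Lock:** The end held when I pushed it back, moving 0.5 mm while the force rose to 14 N. The button shows dark and stands about 6–7 mm above the tube.
- **Rail:** Its top is level at 27–28 mm, so its centre is about 17–18 mm high. It sits at x ≈ 82–85 mm and y ≈ 1–3 mm in the tray, with roughly 10 mm free at each end.
- **Bracket and arm:** The bracket lies in its own compartment, and the gripper is clear of everything.

**What disagreed:**
- **Cameras:** The two cameras differed by 3–5 mm along the tray.
- **Tray origin:** My first estimate of the tray origin was about 3 mm off; I corrected it from where the divider stopped.
- **Pull distance:** By arm travel, I pulled the end at most 89.6 mm, and it sat at about 86 mm when I pushed it back. That is a few mm less than the lock position, so I relied on the push test and the visible button instead.

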